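# Load a board carrier into the test fixture until its pawl clicks shut behind it

## Robot

A 7-joint arm with a two-finger parallel gripper is mounted at the origin on the work surface. World frame = base frame: x ahead of the robot, y to its left, z up, the work surface at z = 0. Lengths are in m, angles in rad, forces in N, time in s.
With the tool pointing down it reaches from about 0.425 to 0.875 m from the base axis. Payload 4.7 kg.
Tool frame: the origin (TCP) lies midway between the tips of the shut fingers; the grasp point (between the pads) lies 19 mm behind it; z points along the fingers, y is the direction in which the jaws open and shut (so a half turn about z gives the same grasp; the last joint's range is limited). The gripper opens to 87 mm and grips with 3 to 60 N. Pads are 19 mm wide; open, the fingers measure 117 mm over their backs; the gripper's body (75 mm by 190 mm) begins 51 mm behind the grasp point.
Start: joints at [1.145, 0.321, -0.07, 1.45, 0.023, 1.371, -0.057], TCP at [0.277, -0.588, 0.223] pointing down, gripper open.
Joint ranges: [-2.86, 2.86], [-0.3, 2.09], [-1.38, 1.24], [0.06, 2.45], [-1.56, 4.7], [0.09, 2.05], [-2.69, 2.69]. Speed limits (rad/s): [2.57, 2.57, 3.14, 3.14, 3.14, 3.14, 3.14].

## Interface

Orientations are given as a unit quaternion [x, y, z, w].
In Python, from station import r gives the robot as it stands.
- The arm moves only by the shell command python3 -m crank 'ROWS' [FORCE]. ROWS is JSON, a list that holds one entry, the list of rows, each a list of 7 numbers: the shift along the tool's x, y, z in m, then the turn, a rotation vector about the tool's x, y, z in rad, then the finger opening in m, from 0 to 0.087. In form: [[[dx, dy, dz, ax, ay, az, claw], ...]]. A call has 1 to 20 rows; each row is the pose to reach, as a shift and turn from the pose commanded when the call began, along the tool's axes at that moment; what a row does not reach only later rows make up. A row lasts 1/12 s, in which the tool goes at most 41.7 mm and 7.16 degrees, less where a joint would pass 70% of its speed; a pose out of reach is approached as far as the arm can. A call with a gripper value outside its range is refused whole. The fingers move at their own pace and stop on an object; FORCE is the grip in N (left out, the last holds). Time passes only in rows, so rows that repeat a pose let the fingers close. It gives the time, the measured TCP pose, the force and the opening at its end, in the units of the state.
- r.state(): the state, without advancing time (a new reading comes with each control period).
- r.read_camera(name): name is "side" or "top"; returns the picture (384x512x3 uint8, red, green, blue); there is no depth.
- r.camera_params(name): a dict with "K" (3x3 intrinsics, pixels), "rvec" (rotation vector, rad) and "tvec" (3), from world to camera coordinates, as OpenCV has them. Camera axes: x right, y down, z forward; pixel columns grow to the right and rows downward; lengths in m; the calibration is good to about 2 mm. A picture is of the moment at which its call begins. camera_params takes no time and is no camera call.
- r.finish_job(): hands the job in, once; it reports no verdict.
The state is a dict: "time_s": time; "qpos": joint angles; "dq": joint speeds; "tau": joint torques, N m; "tool_pos": TCP position; "tcp_rot": TCP orientation; "wrist_force": force on the tool from outside, world axes, zero at the start; "moment": the same for the moment, N m; "finger_gap": finger opening in m.
Only numpy, scipy, OpenCV 4.12 (cv2) and the standard library are available. Lean on these libraries where they do the work, as an engineer would, in place of code of your own. Each camera call takes 0.05 s, during which the arm holds its last target. There are 200 camera calls.

## Task

Load the board carrier into the test fixture: pick it up by its upright fin, set it down on the open end of the fixture and slide it in along the guide walls, past the sprung pawl, until the pawl snaps shut behind it and holds it against the sprung contact head; then let go. Push gently and stop soon after the click, do not ram it against the end, handle nothing but the carrier's fin (never move the pawl by hand), and leave the other things on the bench where they are.

Things in the scene. Friction and masses are not known exactly. Their poses are not given: they have to be found in the camera images.
- carrier: Board carrier, loose on the bench: grey block 60 (x) x 44 (y) x 16 mm high with a thin green board on top and an upright aluminium fin in its middle, 34 long (along x) x 10 thick (y), top 54 mm above the underside; 0.11 to 0.22 kg. Origin: centre of the underside, x along its length, z up. The same either way round: either end may go first.
- fixture: Test fixture, fixed: grey plate, x -150 to 150, y -60 to 60 mm, its top (the carrier slides on it) at z = 8. Origin on the channel's middle line at bench height. Push direction +x. Aluminium walls up to z = 24 make a channel along x, 49 mm wide, from x = -95 on; before it they flare outwards back to x = -122, bare plate before that. A steel gate (pawl, end block) is clamped along its +y side.
- open_end (a point): Point on the plate's top, 125 mm before the fixture's origin on the channel's middle line (axes as the fixture's): a carrier set down here, centred and in line, lies half on the bare plate, half between the flares, its nose just short of the channel.
- gate_zero (a point): Point on the plate's top at fixture x = 0. The pawl's tip is d mm further in (+x); the gate is clamped anew at d = 0 to 36 mm each time, not measured: feel for it. The pawl touches the carrier from centre x = about -60 + d, presses on its +y side (about 5 N sideways, 2 to 6 N to push) and snaps shut behind its tail at centre x = 30 + d; then lets go. Keep carrier on fixture under 40 N.
- far_end (a point): Where the face of the sprung brass contact head (26 wide, z 10 to 23 mm) would be at d = 0; it is really d mm further in. The carrier's nose meets it 2.5 mm before the click; it pushes back with 1 N plus 1.5 N per mm (5 to 10 N of push by the click), hard stop 4 mm past it. It presses a latched carrier back onto the pawl; before the click nothing holds the carrier. Block behind: top z = 29.
- pawl (a joint): Sprung pawl, a dark steel arm 47 mm long, top at fixture z = 23 mm, on an upright pivot beside the channel (+y side), leaning into it, tip in push direction. Value in rad: 0 = shut (tip 11 mm inside the channel), 0.12 to 0.22 while the carrier's side holds it aside; springs back to 0 by itself. Outside it the gate's beam, y 42 to 52, knobs up to z = 30.
Things that resemble listed ones, but are neither listed nor needed, are in the scene too. What is shaped like the carrier but orange or yellow is not meant.

How it is judged:
On the way, in this order (a step that is already met when the one before it is completed fails the run):
1. the carrier lies flat on the open end of the fixture, in line with the channel and short of the pawl (x of carrier in the frame of fixture between -0.16 and -0.055 m and y of carrier in the frame of fixture between -0.012 and 0.012 m and z of carrier in the frame of fixture below 0.013 m and value of joint pawl below 0.08 rad), for 0.1 s.
2. the carrier, low in the channel, is sliding past the pawl and holds it aside (x of carrier in the frame of fixture between -0.035 and 0.072 m and z of carrier in the frame of fixture below 0.014 m and value of joint pawl above 0.1 rad), for 0.1 s.
At the end, for the whole second after the job is handed in: The carrier lies flat and in line in the channel (centre within 4 mm of the middle line, underside within 3 mm of the plate's upper side, turned less than 0.12 rad), its centre 25 to 78 mm along fixture x, wholly past the pawl, which is shut behind it (under 0.05 rad), let go and at rest (value of joint pawl below 0.05 rad and x of carrier in the frame of fixture between 0.025 and 0.078 m and y of carrier in the frame of fixture between -0.004 and 0.004 m and z of carrier in the frame of fixture between 0.005 and 0.011 m and angle between the x axis of carrier and the x axis of fixture, either way round below 0.12 rad and linear speed of carrier below 0.01 m/s); the robot touches nothing.
It fails at once if the carrier pressed against the fixture with more than 40 N (contact force between carrier and fixture above 40 N).
It fails at once if the robot itself pushing on the fixture or its pawl with more than 4 N (contact force between any of the fingers, the arm and fixture above 4 N).
It fails at once if another thing on the bench moved by more than 25 mm (distance of any of spool_a, spool_b, screwdriver, brush, flux, tape, board from where it was at the start of the episode above 0.025 m).
It also fails if it takes over 61 s, if anything falls off the work surface, if the arm or the gripper's body presses on something with over 40 N, if the wrist force passes 120 N, or if a joint passes its speed limit or range.

## Working session

There is one attempt and no reset: what is moved stays moved. The work goes in short steps, Python scripts to look and compute and a shell command to move; the robot and the scene stay as the last step left them, time stands still between calls to the robot, and variables do not carry over. Pictures are saved under pics/ and viewed, about 8 in all and at most 12, crops included, and the job is handed in when it is done.

```bash
mkdir -p pics; ls; python3 - <<'E'
from station import r
import cv2,numpy as np
s=r.state();print({k:np.round(v,4).tolist() for k,v in s.items()})
a=[r.read_camera(n) for n in("top","side")]
for n,i in zip(("top","side"),a):
    cv2.imwrite(f"pics/{n}0.png",i[:,:,::-1]);p=r.camera_params(n);print(n,p)
    R=cv2.Rodrigues(np.array(p["rvec"]))[0];print(-R.T@np.array(p["tvec"]).ravel())
E
```

```text
pics
{'time_s': 0.0, 'qpos': [1.1451, 0.3218, -0.0701, 1.4517, 0.0226, 1.3708, -0.0569], 'dq': [-0.0015, -0.001, 0.0005, -0.0002, 0.0, -0.0011, -0.0035], 'tau': [-0.0002, -49.1286, -0.4038, -31.2528, -0.0638, 0.0436, 0.0002], 'tool_pos': [0.2764, -0.5877, 0.2215], 'tcp_rot': [0.9759, 0.2181, -0.0003, -0.0009], 'wrist_force': [-0.8364, -0.4629, 0.4945], 'moment': [0.0509, 0.0509, 0.0063], 'finger_gap': 0.0868}
top {'K': array([[434.96010684,   0.        , 250.3168932 ],
       [  0.        , 434.96010684, 184.48818833],
       [  0.        ,   0.        ,   1.        ]]), 'rvec': array([ 2.15708868, -2.14498964,  0.12422649]), 'tvec': array([0.10473501, 0.51931998, 1.12808467])}
[0.3724625  0.09456367 1.18556614]
side {'K': array([[356.50813722,   0.        , 259.62126913],
       [  0.        , 356.50813722, 182.43589627],
       [  0.        ,   0.        ,   1.        ]]), 'rvec': array([ 0.75132241, -2.49389406,  1.20638371]), 'tvec': array([0.50597377, 0.15913093, 0.895985  ])}
[0.0705238  0.7799112  0.68621145]
```

View pics/top0.png

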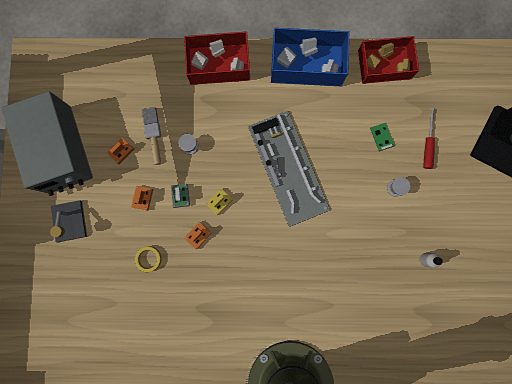

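View pics/side0.png

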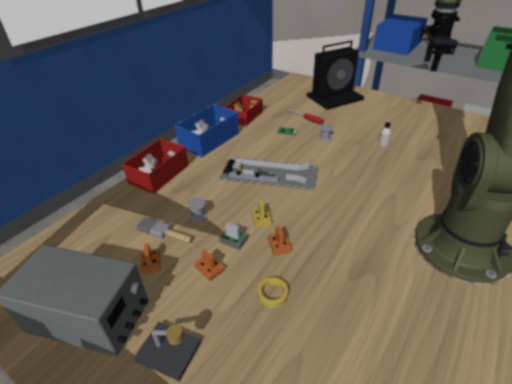

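Top view: the green-board carrier is at (180,195). The orange blocks at (121,150), (143,197) and (197,235) and the yellow one at (219,201) are decoys. The flat green board at (382,136) has no fin. The fixture spans (250,125) to (330,211), with the end block at the upper left and the open end at about (310,218). I'll confirm with an enlarged crop and measure.

```bash
cat > h.py <<'E'
from station import r
import cv2,numpy as np
def cam(n):
    p=r.camera_params(n);return p["K"],cv2.Rodrigues(p["rvec"])[0],p["tvec"].ravel()
def ray(n,uv,z):
    "pixels -> world points on plane z"
    K,R,t=cam(n);uv=np.atleast_2d(np.float64(uv));c=-R.T@t
    d=(R.T@np.linalg.solve(K,np.c_[uv,np.ones(len(uv))].T)).T
    return c+d*((z-c[2])/d[:,2])[:,None]
def proj(n,P):
    p=r.camera_params(n);return cv2.projectPoints(np.float64(P).reshape(-1,1,3),p["rvec"],p["tvec"],p["K"],None)[0][:,0]
def tcp():
    from scipy.spatial.transform import Rotation as Ro
    s=r.state();return np.array(s["tool_pos"]),Ro.from_quat(s["tcp_rot"]).as_matrix()
def pic(n,name):
    i=r.read_camera(n)[:,:,::-1].copy();cv2.imwrite(f"pics/{name}.png",i);return i
E
python3 - <<'E'
from h import *
i=cv2.imread("pics/top0.png");hsv=cv2.cvtColor(i,cv2.COLOR_BGR2HSV)
# fixture: low-sat plate
m=np.zeros(i.shape[:2],np.uint8);m[100:235,240:340]=(hsv[100:235,240:340,1]<60)*255
c=max(cv2.findContours(cv2.morphologyEx(m,cv2.MORPH_CLOSE,np.ones((5,5))),0,2)[0],key=cv2.contourArea)
b=cv2.boxPoints(cv2.minAreaRect(c));P=ray("top",b,.008);print(b.round(1),P.round(4),np.linalg.norm(np.diff(P,axis=0),axis=1))
g=np.zeros_like(m);g[175:215,165:195]=cv2.inRange(hsv,(50,50,20),(95,255,255))[175:215,165:195]
print("carrier",cv2.minAreaRect(cv2.findNonZero(g)));
bb=cv2.boxPoints(cv2.minAreaRect(cv2.findNonZero(g)));print(bb,ray("top",bb,.018).round(4))
A=cv2.resize(i[100:235,240:340],None,fx=4,fy=4,interpolation=2);B=cv2.resize(i[170:220,160:240],None,fx=5,fy=5,interpolation=2)
s=cv2.imread("pics/side0.png");C=cv2.resize(s[210:260,200:280],None,fx=5,fy=5,interpolation=2)
o=np.zeros((540,800,3),np.uint8);o[:540,:400]=A;o[:250,400:]=B;o[270:520,400:]=C;cv2.imwrite("pics/crop1.png",o)
E
```

```text
[[246.7 125.9]
 [287.4 109. ]
 [329.3 209.6]
 [288.7 226.6]] [[ 0.6858  0.1189  0.008 ]
 [ 0.7346  0.0058  0.008 ]
 [ 0.4545 -0.1062  0.008 ]
 [ 0.4082  0.004   0.008 ]] [0.12320565 0.3016728  0.11948196]
carrier ((179.46310424804688, 195.09425354003906), (18.92197036743164, 12.312860488891602), 84.80557250976562)
[[172.4754  186.22949]
 [184.7377  185.11475]
 [186.4508  203.95901]
 [174.1885  205.07376]] [[0.5149 0.3187 0.018 ]
 [0.5181 0.2855 0.018 ]
 [0.4669 0.2796 0.018 ]
 [0.4637 0.3126 0.018 ]]
```

View pics/crop1.png

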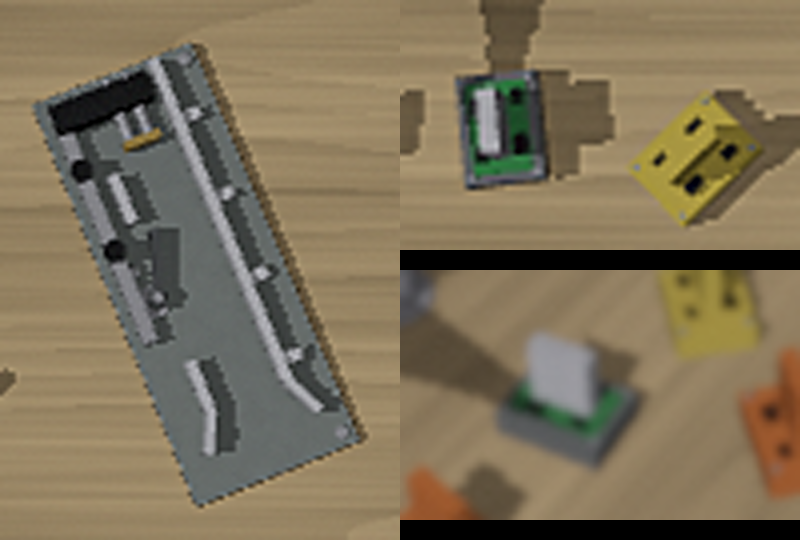

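The crop confirms it: the green board with the upright aluminium fin is the carrier, and the flare and open end are at the lower right. Next I measure the fin and compute the approach.

```bash
cat >> h.py <<'E'
FX=np.array([.5708,.0056]);FY=np.deg2rad(22.14)
def plan(w,yaw=None):
    "shift in tool axes to bring TCP to world w; turn about tool z to bring tool x to yaw"
    p,R=tcp();y=np.arctan2(R[1,0],R[0,0])
    print("tcp",p.round(4),"yaw",np.rad2deg(y).round(2),"tilt",np.round(R[:2,2],4),"shift",(R.T@(np.array(w)-p)).round(4),"az",None if yaw is None else round(y-yaw,4))
def fx(p): # world xy -> fixture xy
    d=np.array(p)[:2]-FX;c,s=np.cos(FY),np.sin(FY);return np.array([c*d[0]+s*d[1],-s*d[0]+c*d[1]])
def fw(x,y): # fixture -> world
    c,s=np.cos(FY),np.sin(FY);return FX+[c*x-s*y,s*x+c*y]
E
python3 - <<'E'
from h import *
i=cv2.imread("pics/top0.png");hsv=cv2.cvtColor(i,cv2.COLOR_BGR2HSV)
sub=lambda m:(np.argwhere(m[180:210,168:192])[:,::-1]+[168,180]).astype(np.float32)
f=sub((hsv[...,1]<60)&(hsv[...,2]>140));f=f[(f[:,0]>172)&(f[:,0]<184)&(f[:,1]>186)&(f[:,1]<203)]
q=cv2.minAreaRect(f);print("fin",q,ray("top",q[0],.054),ray("top",cv2.boxPoints(q),.054).round(4))
b=sub(cv2.inRange(hsv,(50,50,20),(95,255,255)));print(len(f),ray("top",b.mean(0),.018))
plan([.5,-.2,.22]);plan([.49,.30,.15],np.deg2rad(6.5))
E
```

```text
fin ((177.09901428222656, 193.49008178710938), (11.343423843383789, 3.2836227416992188), 84.2894058227539) [[0.49138019 0.29913886 0.054     ]] [[0.5058 0.3053 0.054 ]
 [0.5067 0.2967 0.054 ]
 [0.477  0.293  0.054 ]
 [0.4761 0.3015 0.054 ]]
42 [[0.48993172 0.29737643 0.018     ]]
tcp [ 0.2765 -0.5877  0.2216] yaw 25.2 tilt [-0.0008  0.0014] shift [ 0.3673 -0.2557  0.002 ] az None
tcp [ 0.2765 -0.5877  0.2216] yaw 25.2 tilt [-0.0008  0.0014] shift [ 0.5712 -0.7122  0.0727] az 0.3264
```

```bash
python3 -m crank '[[[0.10,-0.07,0,0,0,0.1,0.087],[0.14,-0.10,0,0,0,0.2,0.087],[0.17,-0.12,0,0,0,0.32,0.087],[0.20,-0.14,0,0,0,0.32,0.087],[0.23,-0.16,0,0,0,0.32,0.087],[0.27,-0.19,0,0,0,0.32,0.087],[0.30,-0.21,0,0,0,0.32,0.087],[0.33,-0.23,0,0,0,0.32,0.087],[0.37,-0.26,0,0,0,0.32,0.087],[0.38,-0.30,0,0,0,0.32,0.087],[0.40,-0.33,0,0,0,0.32,0.087],[0.42,-0.37,0,0,0,0.32,0.087],[0.43,-0.41,0,0,0,0.32,0.087],[0.45,-0.45,0,0,0,0.32,0.087],[0.47,-0.49,0,0,0,0.32,0.087],[0.49,-0.53,0,0,0,0.32,0.087],[0.51,-0.57,0,0,0,0.32,0.087],[0.52,-0.61,0,0,0,0.32,0.087],[0.54,-0.65,0,0,0,0.32,0.087],[0.56,-0.69,0,0,0,0.32,0.087]]]' 20; python3 -c "
from h import *
plan([.491,.299,.12],np.deg2rad(6.6))"
```

```text
time_s: 1.77
tool_pos: [0.4895, 0.1942, 0.2225]
tcp_rot: [0.998, 0.06, 0.0, 0.0]
wrist_force: [0.0, 0.3, 0.5]
finger_gap: 0.0868
tcp [0.4895 0.1942 0.2225] yaw 6.85 tilt [ 0.0003 -0.0007] shift [ 0.014  -0.104   0.1024] az 0.0044
```

```bash
python3 -m crank '[[[0.006,-0.04,0.01,0,0,0,0.05],[0.01,-0.08,0.02,0,0,0,0.05],[0.014,-0.104,0.04,0,0,0,0.05],[0.014,-0.104,0.08,0,0,0,0.05],[0.014,-0.104,0.11,0,0,0,0.05],[0.014,-0.104,0.13,0,0,0,0.05],[0.014,-0.104,0.13,0,0,0,0.05],[0.014,-0.104,0.13,0,0,0,0.05]]]'; python3 - <<'E'
from h import *
plan([.491,.299,.027],np.deg2rad(6.6))
a=pic("top","t1")[160:230,130:230];b=pic("side","s1")[180:270,180:300]
o=np.hstack([cv2.resize(a,(440,308)),cv2.resize(b,(360,270))[:270].copy() if 0 else cv2.copyMakeBorder(cv2.resize(b,(360,270)),0,38,0,0,0)])
cv2.imwrite("pics/c2.png",o)
E
```

```text
time_s: 2.43
tool_pos: [0.4909, 0.2969, 0.0916]
tcp_rot: [0.998, 0.06, -0.001, 0.0]
wrist_force: [-1.1, 0.9, 0.9]
finger_gap: 0.0514
tcp [0.4909 0.2969 0.0916] yaw 6.87 tilt [-0.0027 -0.0009] shift [ 0.0006 -0.0021  0.0646] az 0.0048
```

View pics/c2.png

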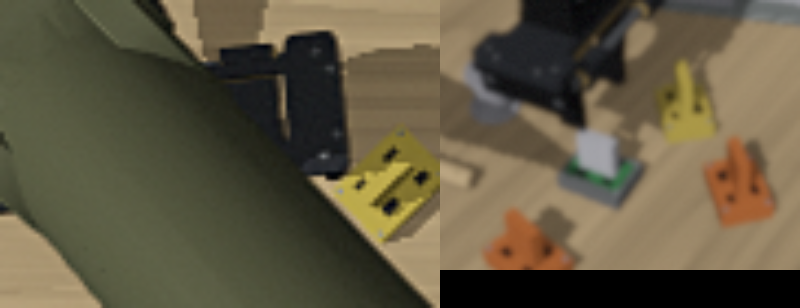

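The fingers straddle the fin, which shows at (597,155) in the side crop, and nothing is in the way. Descending and gripping.

```bash
python3 -m crank '[[[0,-0.001,0.02,0,0,0,0.05],[0,-0.001,0.04,0,0,0,0.05],[0,-0.001,0.055,0,0,0,0.05],[0,-0.001,0.0645,0,0,0,0.05],[0,-0.001,0.0645,0,0,0,0.05],[0,-0.001,0.0645,0,0,0,0.0],[0,-0.001,0.0645,0,0,0,0.0],[0,-0.001,0.0645,0,0,0,0.0],[0,-0.001,0.0645,0,0,0,0.0],[0,-0.001,0.0645,0,0,0,0.0],[0,-0.001,0.0645,0,0,0,0.0],[0,-0.001,0.0645,0,0,0,0.0]]]' 25; python3 -c "
from h import *
plan([.491,.299,.14])"
```

```text
time_s: 3.53
tool_pos: [0.4917, 0.2983, 0.0282]
tcp_rot: [0.998, 0.06, 0.0, 0.0]
wrist_force: [0.3, -0.4, -0.3]
finger_gap: 0.0115
tcp [0.4917 0.2983 0.0282] yaw 6.86 tilt [ 0.0003 -0.    ] shift [-0.0005 -0.0007 -0.1118] az None
```

```bash
python3 -m crank '[[[0,0,0,0,0,0,0],[0,0,-0.01,0,0,0,0],[0,0,-0.03,0,0,0,0],[0,0,-0.06,0,0,0,0],[0,0,-0.09,0,0,0,0],[0,0,-0.11,0,0,0,0],[0,0,-0.11,0,0,0,0],[0,0,-0.11,0,0,0,0]]]'; python3 - <<'E'
from h import *
plan([*fw(-.125,0),.12],FY);print(fw(-.125,0),r.state()["wrist_force"])
b=pic("side","s2");cv2.imwrite("pics/c3.png",cv2.resize(b[120:270,160:330],None,fx=4,fy=4))
E
```

```text
time_s: 4.2
tool_pos: [0.4921, 0.2987, 0.1395]
tcp_rot: [0.998, 0.06, 0.001, -0.0]
wrist_force: [-0.5, -0.6, -2.6]
finger_gap: 0.0098
tcp [0.4921 0.2987 0.1395] yaw 6.86 tilt [0.0025 0.0006] shift [-0.0776  0.3334  0.0192] az -0.2666
[ 0.45501678 -0.04150888] [-0.51666394 -0.60462883 -2.59209119]
```

View pics/c3.png

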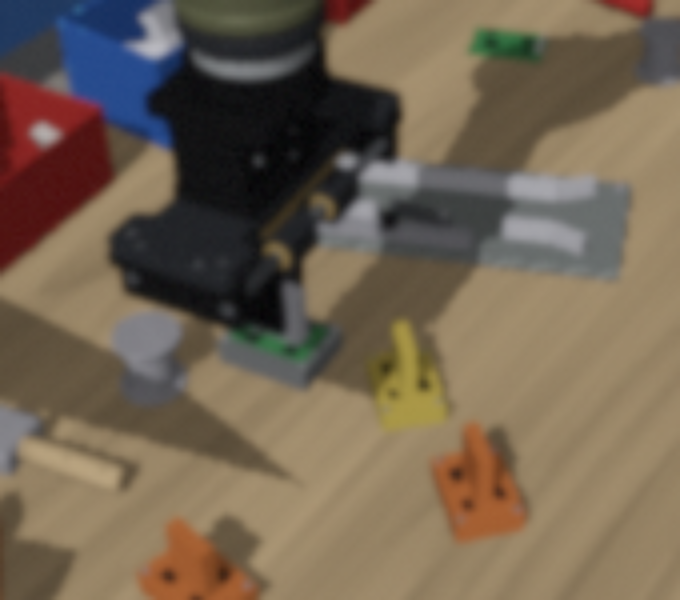

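Held: gap 9.8 mm, load about 2 N, carrier level. I'll refine the fixture's middle line from the wall edges in the first picture and send the arm over.

```bash
python3 - <<'E'
from h import *
g=cv2.cvtColor(cv2.imread("pics/top0.png"),cv2.COLOR_BGR2GRAY).astype(float)
# scan lines across the channel in fixture y at fixture x, z=.024
ys=np.arange(-.05,.05,.0005)
for x in (-.11,-.09,-.08,-.07,-.06,-.05,-.03,0,.03,.06,.09):
    P=np.array([[*fw(x,y),.024] for y in ys]);uv=proj("top",P).astype(np.float32)
    v=cv2.remap(g.astype(np.float32),uv[:,0].copy(),uv[:,1].copy(),1).ravel()
    rr=v[(ys<-.012)];ry=ys[ys<-.012];k=rr.argmax();e=ry[k:][np.argmax(rr[k:]<(rr.max()+np.median(v))/2)]
    o=""
    if x<-.05:
        l=v[ys>.012];ly=ys[ys>.012];k=l.argmax();o=(round(l.max()),[round(1e3*t,1) for t in ly[l>(l.max()+np.median(v))/2][[0,-1]]])
    print(x,"R inner",round(e*1e3,1),"max",round(rr.max()),"L",o)
print(np.median(v))
E
```

```text
-0.11 R inner -32.0 max 173 L (168, [np.float64(31.5), np.float64(38.0)])
-0.09 R inner -24.0 max 174 L (173, [np.float64(25.0), np.float64(30.5)])
-0.08 R inner -35.0 max 175 L (171, [np.float64(25.0), np.float64(31.0)])
-0.07 R inner -24.5 max 173 L (172, [np.float64(25.0), np.float64(31.0)])
-0.06 R inner -24.5 max 172 L (169, [np.float64(24.5), np.float64(31.0)])
-0.05 R inner -24.5 max 172 L 
-0.03 R inner -24.0 max 170 L 
0 R inner -24.0 max 169 L 
0.03 R inner -23.5 max 165 L 
0.06 R inner -24.0 max 168 L 
0.09 R inner -23.5 max 167 L 
60.507812
```

```bash
python3 -m crank '[[[-0.01,0.03,0,0,0,-0.05,0],[-0.02,0.07,0,0,0,-0.1,0],[-0.03,0.10,0,0,0,-0.15,0],[-0.04,0.14,0,0,0,-0.2,0],[-0.04,0.18,0,0,0,-0.267,0],[-0.05,0.21,0,0,0,-0.267,0],[-0.06,0.25,0,0,0,-0.267,0],[-0.07,0.29,0,0,0,-0.267,0],[-0.075,0.32,0.01,0,0,-0.267,0],[-0.0776,0.333,0.02,0,0,-0.267,0],[-0.0776,0.333,0.02,0,0,-0.267,0],[-0.0776,0.333,0.02,0,0,-0.267,0],[-0.0776,0.333,0.02,0,0,-0.267,0]]]'; python3 -c "
from h import *
plan([*fw(-.125,0),.036],FY)"
```

```text
time_s: 5.33
tool_pos: [0.454, -0.0397, 0.1174]
tcp_rot: [0.981, 0.193, -0.001, -0.001]
wrist_force: [-0.2, -0.0, -1.7]
finger_gap: 0.0099
tcp [ 0.454  -0.0397  0.1174] yaw 22.28 tilt [-0.0014  0.0014] shift [0.0003 0.0022 0.0814] az 0.0024
```

```bash
sed -i 's/deg2rad(22.14)/deg2rad(22.35)/' h.py; python3 -m crank '[[[0,0,0.02,0,0,0,0],[0,0,0.05,0,0,0,0],[0,0.001,0.07,0,0,0,0],[0,0.001,0.076,0,0,0,0],[0,0.001,0.076,0,0,0,0],[0,0.001,0.076,0,0,0,0],[0,0.001,0.076,0,0,0,0]]]'; python3 - <<'E'
from h import *
plan([*fw(-.125,0),.036],FY);print(fx(tcp()[0])*1e3,r.state()["wrist_force"])
a=pic("top","t4")[100:235,240:340];b=pic("side","s4")[140:210,200:330]
o=np.zeros((540,800,3),np.uint8);o[:,:400]=cv2.resize(a,(400,540),interpolation=2);o[:215,400:]=cv2.resize(b,(400,215),interpolation=2);cv2.imwrite("pics/c4.png",o)
E
```

```text
time_s: 5.92
tool_pos: [0.4561, -0.0416, 0.0434]
tcp_rot: [0.981, 0.193, 0.001, 0.0]
wrist_force: [0.6, -0.4, -1.3]
finger_gap: 0.0102
tcp [ 0.4561 -0.0416  0.0434] yaw 22.23 tilt [0.0025 0.0001] shift [-0.001  -0.0001  0.0074] az -0.0022
[-1.24015546e+02 -6.67029970e-02] [ 0.56645543 -0.44044292 -1.34893627]
```

View pics/c4.png

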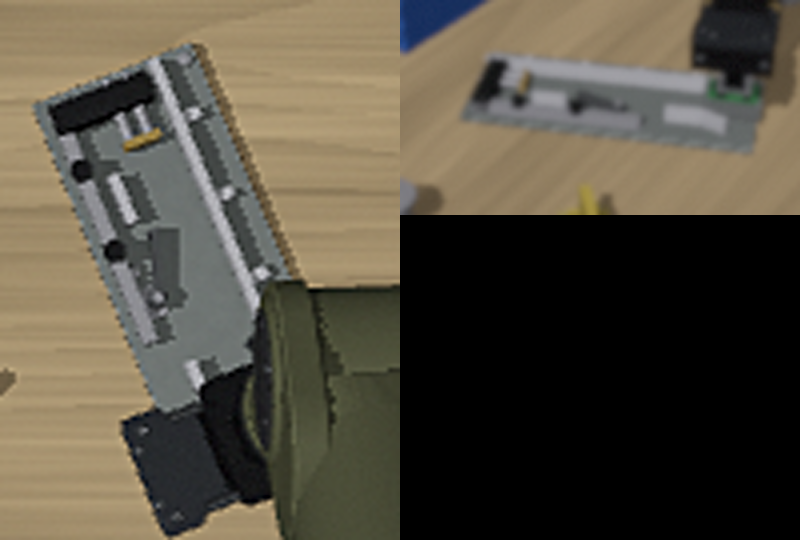

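The carrier hovers just above the open end, between the flares; the pawl is the dark arm near (165,265) in the crop. Lowering gently.

```bash
python3 -m crank '[[[0,0,0.003,0,0,0,0],[0,0,0.005,0,0,0,0],[0,0,0.006,0,0,0,0],[0,0,0.007,0,0,0,0],[0,0,0.007,0,0,0,0],[0,0,0.007,0,0,0,0]]]'; python3 -c "
from h import *
plan([*fw(-.125,0),.036],FY);print(fx(tcp()[0])*1e3,r.state()['wrist_force'])"
```

```text
time_s: 6.52
tool_pos: [0.4555, -0.0423, 0.0359]
tcp_rot: [0.981, 0.192, 0.001, 0.0]
wrist_force: [-0.3, 0.7, 5.2]
finger_gap: 0.01
tcp [ 0.4555 -0.0423  0.0359] yaw 22.16 tilt [ 0.0011 -0.0002] shift [-0.0001 -0.0005 -0.0001] az -0.0033
[-124.89186613   -0.47197258] [-0.31922156  0.68786351  5.15471028]
```

```bash
python3 -m crank '[[[0,0,0,0,0,0,0],[0,-0.0002,-0.0004,0,0,0,0],[0.004,-0.0004,-0.0004,0,0,-0.003,0],[0.008,-0.0004,-0.0004,0,0,-0.003,0],[0.012,-0.0004,-0.0004,0,0,-0.003,0],[0.016,-0.0004,-0.0004,0,0,-0.003,0],[0.02,-0.0004,-0.0004,0,0,-0.003,0],[0.024,-0.0004,-0.0004,0,0,-0.003,0],[0.028,-0.0004,-0.0004,0,0,-0.003,0],[0.032,-0.0004,-0.0004,0,0,-0.003,0],[0.036,-0.0004,-0.0004,0,0,-0.003,0],[0.04,-0.0004,-0.0004,0,0,-0.003,0],[0.04,-0.0004,-0.0004,0,0,-0.003,0]]]'; cat >> h.py <<'E'
def rep():
    s=r.state();f=s["wrist_force"];c,q=np.cos(FY),np.sin(FY);plan([*fw(0,0),.036],FY)
    print("fx mm",(fx(s["tool_pos"])*1e3).round(1),"F fix",np.round([c*f[0]+q*f[1],-q*f[0]+c*f[1],f[2]],1),"Mz",round(s["moment"][2],2),"gap",s["finger_gap"])
E
python3 -c "
from h import *
rep()"
```

```text
time_s: 7.6
tool_pos: [0.4931, -0.0267, 0.036]
tcp_rot: [0.981, 0.194, 0.001, 0.0]
wrist_force: [-0.6, -0.6, 6.1]
finger_gap: 0.0096
tcp [ 0.4931 -0.0267  0.036 ] yaw 22.36 tilt [0.0018 0.0001] shift [ 0.0841 -0.0003  0.0002] az 0.0001
fx mm [-84.1  -0.3] F fix [-0.8 -0.3  6.1] Mz 0.07 gap 0.009647828570506887
```

```bash
python3 -m crank '[[[0.002,0,-0.0004,0,0,0,0],[0.005,0,-0.0004,0,0,0,0],[0.008,0,-0.0004,0,0,0,0],[0.011,0,-0.0004,0,0,0,0],[0.014,0,-0.0004,0,0,0,0],[0.017,0,-0.0004,0,0,0,0],[0.02,0,-0.0004,0,0,0,0],[0.023,0,-0.0004,0,0,0,0],[0.026,0,-0.0004,0,0,0,0],[0.029,0,-0.0004,0,0,0,0],[0.03,0,-0.0004,0,0,0,0],[0.03,0,-0.0004,0,0,0,0]]]'; python3 -c "
from h import *
rep()"
```

```text
time_s: 8.6
tool_pos: [0.5198, -0.0155, 0.036]
tcp_rot: [0.981, 0.194, 0.0, 0.0]
wrist_force: [-0.9, 0.0, 5.0]
finger_gap: 0.01
tcp [ 0.5198 -0.0155  0.036 ] yaw 22.34 tilt [ 0.0004 -0.    ] shift [ 0.0552 -0.0001  0.    ] az -0.0002
fx mm [-55.2  -0.1] F fix [-0.8  0.4  5. ] Mz 0.02 gap 0.009985814813515246
```

```bash
python3 -m crank '[[[0.002,0,-0.0002,0,0,0,0],[0.004,0,-0.0002,0,0,0,0],[0.006,0,-0.0002,0,0,0,0],[0.008,0,-0.0002,0,0,0,0],[0.01,0,-0.0002,0,0,0,0],[0.012,0,-0.0002,0,0,0,0]]]';python3 -c "
from h import *
rep()"; python3 -m crank '[[[0.002,0,0,0,0,0,0],[0.004,0,0,0,0,0,0],[0.006,0,0,0,0,0,0],[0.008,0,0,0,0,0,0],[0.01,0,0,0,0,0,0],[0.012,0,0,0,0,0,0]]]';python3 -c "
from h import *
rep()"
```

```text
time_s: 9.1
tool_pos: [0.5306, -0.011, 0.036]
tcp_rot: [0.981, 0.194, -0.0, 0.0]
wrist_force: [-1.0, -0.7, 3.9]
finger_gap: 0.01
tcp [ 0.5306 -0.011   0.036 ] yaw 22.33 tilt [-0.0001 -0.    ] shift [ 0.0435 -0.0001 -0.    ] az -0.0003
fx mm [-43.5  -0.1] F fix [-1.2 -0.3  3.9] Mz 0.03 gap 0.010036130314046113
time_s: 9.6
tool_pos: [0.5417, -0.0064, 0.036]
tcp_rot: [0.981, 0.194, -0.0, 0.0]
wrist_force: [-0.8, 0.3, 4.7]
finger_gap: 0.01
tcp [ 0.5417 -0.0064  0.036 ] yaw 22.34 tilt [-0.     -0.0001] shift [ 0.0315 -0.0001 -0.    ] az -0.0003
fx mm [-31.5  -0.1] F fix [-0.6  0.5  4.7] Mz -0.02 gap 0.009999045429746821
```

```bash
python3 -m crank '[[[0.002,0,0,0,0,0,0],[0.004,0,0,0,0,0,0],[0.006,0,0,0,0,0,0],[0.008,0,0,0,0,0,0],[0.008,0,0,0,0,0,0]]]';python3 -c "
from h import *
rep()"; python3 -m crank '[[[0.002,0,0,0,0,0,0],[0.004,0,0,0,0,0,0],[0.006,0,0,0,0,0,0],[0.008,0,0,0,0,0,0],[0.008,0,0,0,0,0,0]]]';python3 -c "
from h import *
rep()"
```

```text
time_s: 10.02
tool_pos: [0.5493, -0.0042, 0.036]
tcp_rot: [0.981, 0.193, -0.0, 0.0]
wrist_force: [-0.5, -2.1, 3.0]
finger_gap: 0.0098
tcp [ 0.5493 -0.0042  0.036 ] yaw 22.31 tilt [ 0.0001 -0.0009] shift [ 0.0236 -0.0009 -0.    ] az -0.0007
fx mm [-23.6  -0.9] F fix [-1.3 -1.7  3. ] Mz -0.13 gap 0.009783225686321523
time_s: 10.43
tool_pos: [0.5567, -0.0028, 0.036]
tcp_rot: [0.981, 0.193, -0.0, 0.001]
wrist_force: [-1.4, -5.9, 2.8]
finger_gap: 0.01
tcp [ 0.5567 -0.0028  0.036 ] yaw 22.24 tilt [ 0.     -0.0028] shift [ 0.0163 -0.0025 -0.    ] az -0.0019
fx mm [-16.3  -2.4] F fix [-3.6 -4.9  2.8] Mz -0.14 gap 0.009966787729477386
```

The pawl touches at about x=-26, so d is about 34 and the click is due at about x=64. Pushing on.

```bash
python3 -m crank '[[[0.003,0,0,0,0,0,0],[0.006,0,0,0,0,0,0],[0.009,0,0,0,0,0,0],[0.012,0,0,0,0,0,0],[0.015,0,0,0,0,0,0],[0.018,0,0,0,0,0,0],[0.021,0,0,0,0,0,0],[0.024,0,0,0,0,0,0],[0.024,0,0,0,0,0,0]]]';python3 -c "
from h import *
rep()"
```

```text
time_s: 11.18
tool_pos: [0.5799, 0.0066, 0.0361]
tcp_rot: [0.981, 0.193, 0.001, 0.001]
wrist_force: [1.2, -5.0, 1.3]
finger_gap: 0.0098
tcp [0.5799 0.0066 0.0361] yaw 22.25 tilt [ 0.0021 -0.0022] shift [-0.0088 -0.0026  0.0001] az -0.0018
fx mm [ 8.8 -2.6] F fix [-0.8 -5.1  1.3] Mz -0.12 gap 0.00976360168294486
```

```bash
python3 -m crank '[[[0.003,0,0,0,0,0,0],[0.006,0,0,0,0,0,0],[0.009,0,0,0,0,0,0],[0.012,0,0,0,0,0,0],[0.015,0,0,0,0,0,0],[0.018,0,0,0,0,0,0],[0.021,0,0,0,0,0,0],[0.024,0,0,0,0,0,0],[0.024,0,0,0,0,0,0]]]';python3 -c "
from h import *
rep()"
```

```text
time_s: 11.93
tool_pos: [0.6022, 0.0156, 0.0361]
tcp_rot: [0.981, 0.193, 0.001, 0.001]
wrist_force: [0.8, -5.1, 2.4]
finger_gap: 0.01
tcp [0.6022 0.0156 0.0361] yaw 22.27 tilt [ 0.0021 -0.0024] shift [-0.0328 -0.0026  0.0001] az -0.0015
fx mm [32.8 -2.7] F fix [-1.2 -5.1  2.4] Mz 0.03 gap 0.01000045148433686
```

```bash
python3 -m crank '[[[0.003,0,0,0,0,0,0],[0.006,0,0,0,0,0,0],[0.009,0,0,0,0,0,0],[0.012,0,0,0,0,0,0],[0.015,0,0,0,0,0,0],[0.018,0,0,0,0,0,0],[0.021,0,0,0,0,0,0],[0.021,0,0,0,0,0,0]]]';python3 -c "
from h import *
rep()"; python3 -m crank '[[[0.001,0,0,0,0,0,0],[0.002,0,0,0,0,0,0],[0.003,0,0,0,0,0,0],[0.003,0,0,0,0,0,0]]]';python3 -c "
from h import *
rep()"
```

```text
time_s: 12.6
tool_pos: [0.6217, 0.0236, 0.0361]
tcp_rot: [0.981, 0.193, 0.001, 0.001]
wrist_force: [1.8, -4.8, 2.1]
finger_gap: 0.0096
tcp [0.6217 0.0236 0.0361] yaw 22.28 tilt [ 0.0022 -0.0025] shift [-0.0539 -0.0027  0.0001] az -0.0012
fx mm [53.9 -2.7] F fix [-0.2 -5.2  2.1] Mz 0.14 gap 0.009575564501276994
time_s: 12.93
tool_pos: [0.624, 0.0245, 0.0361]
tcp_rot: [0.981, 0.193, 0.0, 0.002]
wrist_force: [0.3, -6.9, 3.0]
finger_gap: 0.0098
tcp [0.624  0.0245 0.0361] yaw 22.28 tilt [ 0.0015 -0.0029] shift [-0.0563 -0.0027  0.0001] az -0.0013
fx mm [56.3 -2.8] F fix [-2.4 -6.5  3. ] Mz 0.16 gap 0.009844686291800771
```

```bash
python3 -m crank '[[[0.001,0,0,0,0,0,0],[0.002,0,0,0,0,0,0],[0.002,0,0,0,0,0,0]]]';python3 -c "
from h import *
rep()"
```

```text
time_s: 13.18
tool_pos: [0.6258, 0.0252, 0.0361]
tcp_rot: [0.981, 0.193, 0.0, 0.002]
wrist_force: [0.1, -5.7, 2.7]
finger_gap: 0.01
tcp [0.6258 0.0252 0.0361] yaw 22.28 tilt [ 0.0014 -0.0029] shift [-0.0583 -0.0027  0.0001] az -0.0013
fx mm [58.3 -2.8] F fix [-2.1 -5.3  2.7] Mz 0.15 gap 0.00996174388517904
```

```bash
python3 -m crank '[[[0.001,0,0,0,0,0,0],[0.002,0,0,0,0,0,0],[0.002,0,0,0,0,0,0]]]'>/dev/null;python3 -c "
from h import *
rep()";  python3 -m crank '[[[0.001,0,0,0,0,0,0],[0.001,0,0,0,0,0,0]]]'>/dev/null;python3 -c "
from h import *
rep()"
```

```text
tcp [0.6276 0.0259 0.0361] yaw 22.28 tilt [ 0.0015 -0.0029] shift [-0.0603 -0.0027  0.0001] az -0.0012
fx mm [60.3 -2.8] F fix [-1.6 -5.3  2.5] Mz 0.19 gap 0.009879602355727402
tcp [0.6285 0.0263 0.0361] yaw 22.28 tilt [ 0.0014 -0.0029] shift [-0.0613 -0.0027  0.0001] az -0.0013
fx mm [61.3 -2.8] F fix [-1.  -5.   2.9] Mz 0.19 gap 0.00969325947322168
```

```bash
python3 -m crank '[[[0.001,0,0,0,0,0,0],[0.001,0,0,0,0,0,0]]]'>/dev/null;python3 -c "
from h import *
rep()"
```

```text
tcp [0.6295 0.0267 0.0361] yaw 22.28 tilt [ 0.0015 -0.0029] shift [-0.0623 -0.0027  0.0001] az -0.0013
fx mm [62.3 -2.8] F fix [-2.  -6.1  2.6] Mz 0.16 gap 0.010001567061807395
```

```bash
python3 -m crank '[[[0.001,0,0,0,0,0,0],[0.001,0,0,0,0,0,0]]]'>/dev/null;python3 -c "
from h import *
rep()"
```

```text
tcp [0.6299 0.0268 0.036 ] yaw 22.27 tilt [ 0.0002 -0.0034] shift [-0.0627 -0.0028  0.0001] az -0.0014
fx mm [62.7 -2.9] F fix [-3.2 -5.8  4. ] Mz 0.16 gap 0.010025725367812157
```

```bash
python3 -m crank '[[[0.001,0,0,0,0,0,0],[0.001,0,0,0,0,0,0]]]'>/dev/null;python3 -c "
from h import *
rep()"
```

```text
tcp [0.6305 0.027  0.036 ] yaw 22.26 tilt [-0.0005 -0.0036] shift [-0.0633 -0.0028  0.0001] az -0.0015
fx mm [63.3 -2.9] F fix [-4.4 -4.7  4.4] Mz 0.19 gap 0.009755823409389604
```

```bash
python3 -m crank '[[[0.001,0,0,0,0,0,0],[0.001,0,0,0,0,0,0]]]'>/dev/null;python3 -c "
from h import *
rep()"
```

```text
tcp [0.6311 0.0272 0.036 ] yaw 22.26 tilt [-0.0012 -0.0039] shift [-0.064  -0.0028  0.0002] az -0.0016
fx mm [64.  -2.9] F fix [-5.1 -5.   5.1] Mz 0.2 gap 0.009882333238856133
```

```bash
python3 -m crank '[[[0.001,0,0,0,0,0,0],[0.001,0,0,0,0,0,0]]]'>/dev/null;python3 -c "
from h import *
rep()"
```

```text
tcp [0.6317 0.0275 0.036 ] yaw 22.25 tilt [-0.0019 -0.0042] shift [-0.0646 -0.0028  0.0002] az -0.0017
fx mm [64.6 -2.9] F fix [-6.5 -4.9  6.8] Mz 0.16 gap 0.009665076748776799
```

```bash
python3 -m crank '[[[0.001,0,0,0,0,0,0],[0.001,0,0,0,0,0,0]]]'>/dev/null;python3 -c "
from h import *
rep()"
```

```text
tcp [0.6324 0.0278 0.036 ] yaw 22.25 tilt [-0.0023 -0.0043] shift [-0.0654 -0.0028  0.0002] az -0.0018
fx mm [65.4 -2.9] F fix [-6.5 -4.1  6.8] Mz 0.15 gap 0.009824609679446924
```

```bash
python3 -m crank '[[[0.001,0,0,0,0,0,0],[0.001,0,0,0,0,0,0]]]'>/dev/null;python3 -c "
from h import *
rep()"
```

```text
tcp [0.633 0.028 0.036] yaw 22.24 tilt [-0.0031 -0.0046] shift [-0.0661 -0.0028  0.0003] az -0.0018
fx mm [66.1 -2.9] F fix [-7.7 -4.9  7.2] Mz 0.15 gap 0.009843808375410488
```

```bash
python3 -m crank '[[[0.001,0,0,0,0,0,0],[0.001,0,0,0,0,0,0]]]'>/dev/null;python3 -c "
from h import *
rep()"
```

```text
tcp [0.6336 0.0283 0.036 ] yaw 22.24 tilt [-0.0038 -0.0049] shift [-0.0667 -0.0028  0.0003] az -0.0019
fx mm [66.7 -2.9] F fix [-7.5 -4.6  8.9] Mz 0.11 gap 0.009685238477969954
```

```bash
python3 -m crank '[[[0.001,0,0,0,0,0,0],[0.001,0,0,0,0,0,0]]]'>/dev/null;python3 -c "
from h import *
rep()"
```

```text
tcp [0.634 0.029 0.036] yaw 22.21 tilt [-0.0049 -0.0043] shift [-0.0674 -0.0022  0.0004] az -0.0024
fx mm [67.4 -2.4] F fix [-9.  -4.9  9.4] Mz -0.05 gap 0.010028157765484005
```

```bash
python3 -m crank '[[[0,0,0,0,0,0,0],[0,0,0,0,0,0,0]]]'>/dev/null;python3 - <<'E'
from h import *
rep()
a=pic("top","t5")[90:235,220:340];b=pic("side","s5")[140:210,200:330]
o=np.zeros((580,800,3),np.uint8);o[:,:480]=cv2.resize(a,(480,580),interpolation=2);o[:172,480:]=cv2.resize(b,(320,172),interpolation=2);cv2.imwrite("pics/c5.png",o)
E
```

```text
tcp [0.634 0.029 0.036] yaw 22.21 tilt [-0.0047 -0.0043] shift [-0.0674 -0.0022  0.0004] az -0.0024
fx mm [67.4 -2.4] F fix [-10.   -2.9   8.8] Mz -0.05 gap 0.009655736839348818
```

View pics/c5.png

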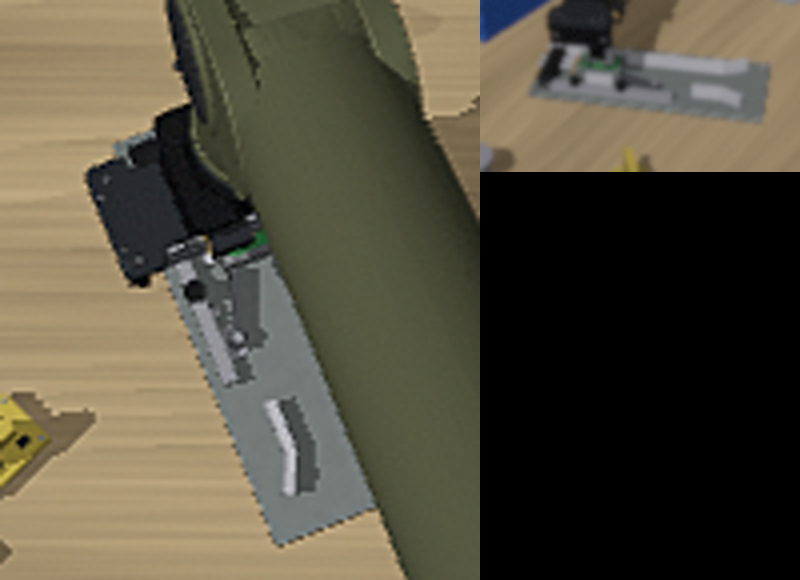

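```bash
python3 -m crank '[[[0.0005,0,0,0,0,0,0],[0.0005,0,0,0,0,0,0]]]'>/dev/null;python3 - <<'E'
from h import *
rep()
a=pic("top","t6")
for n in("top0","t4","t5","t6"):
    i=cv2.imread(f"pics/{n}.png");g=cv2.cvtColor(i,6)[152:180,272:288];print(n);print(g[6:26:4])
E
```

```text
tcp [0.6341 0.0292 0.036 ] yaw 22.21 tilt [-0.0056 -0.0045] shift [-0.0675 -0.0021  0.0004] az -0.0024
fx mm [67.5 -2.3] F fix [-9.7 -3.3 10. ] Mz -0.03 gap 0.010205942461424049
top0
[[ 72 110 106 103  85  37  70  63  65  65  66  63  72 109 104 104]
 [ 69  69  67  65  66  54  65  65  66  67  67  64  72 111 105 105]
 [ 33  57  71  62  73 111  54  66  67  67  67  65  73 111 106 102]
 [131 113  58  62  63  64  69  64  67  66  68  64  73 110 105 105]
 [132 132 130 105  79  73 114 148 137  34  70  68  67  61  71 109]]
t4
[[ 80 121 117 113  92  42  76  69  70  71  72  71  80 119 113 112]
 [ 76  74  75  74  73  59  73  72  76  75  73  71  78 121 117 114]
 [ 38  64  81  67  81 121  59  72  73  74  76  73  79 121 115 113]
 [142 123  64  68  72  71  76  71  73  74  76  74  82 122 115 116]
 [143 141 142 115  87  79 124 160 149  37  75  74  74  68  78 119]]
t5
[[ 86 127 125 123 101  49  84  74  78  77  78  74  84 125 120 120]
 [ 79  79  78  79  77  63  80  77  81  79  78  77  87 126 122 120]
 [ 41  66  85  72  87 126  64  78  77  78  79  79  88 127 122 118]
 [151 128  69  74  74  77  79  75  79  82  79  78  85 126 122 121]
 [150 148 147 122  92  84 129 167 155  40  82  80  78  75  83 125]]
t6
[[ 84 126 125 123 102  51  85  77  76  77  77  74  83 125 120 120]
 [ 80  77  78  81  77  63  77  76  79  80  78  75  85 127 122 120]
 [ 42  66  83  72  88 126  66  76  79  79  78  78  87 126 122 119]
 [149 129  68  73  75  74  80  75  78  81  77  77  86 128 122 120]
 [149 148 147 121  90  86 129 167 156  39  79  79  78  75  83 126]]
```

The pixels around the pawl match the shut pawl in the earlier pictures, so it has clicked. I'll ease off and then release.

```bash
python3 -m crank '[[[-0.001,0,-0.0003,0,0,0,0],[-0.002,0.0005,-0.0006,0,0,0,0],[-0.003,0.001,-0.001,0,0,0,0],[-0.003,0.001,-0.001,0,0,0,0],[-0.003,0.001,-0.001,0,0,0,0]]]';python3 -c "
from h import *
rep()"
```

```text
time_s: 16.0
tool_pos: [0.6318, 0.029, 0.036]
tcp_rot: [0.981, 0.193, -0.003, 0.0]
wrist_force: [-4.8, -3.3, 4.4]
finger_gap: 0.0101
tcp [0.6318 0.029  0.036 ] yaw 22.28 tilt [-0.005  -0.0018] shift [-0.0653 -0.0014  0.0003] az -0.0012
fx mm [65.3 -1.5] F fix [-5.7 -1.2  4.4] Mz -0.03 gap 0.010079276139793689
```

```bash
python3 -m crank '[[[-0.001,0.0005,-0.0002,0,0,0,0],[-0.002,0.0005,-0.0004,0,0,0,0],[-0.002,0.0005,-0.0004,0,0,0,0]]]'>/dev/null;python3 -c "
from h import *
rep()"; python3 -m crank '[[[-0.001,0,0,0,0,0,0],[-0.0015,0,0,0,0,0,0],[-0.0015,0,0,0,0,0,0]]]'>/dev/null;python3 - <<'E'
from h import *
rep();pic("top","t7")
i=cv2.imread("pics/t7.png");print(cv2.cvtColor(i,6)[152:180,272:288][6:26:4])
E
```

```text
tcp [0.6313 0.0291 0.0363] yaw 22.32 tilt [-0.0021  0.0001] shift [-0.0649 -0.0013  0.0004] az -0.0005
fx mm [64.9 -1.3] F fix [-2.8 -0.4 -3.5] Mz -0.04 gap 0.009805124754311
tcp [0.631  0.0293 0.0372] yaw 22.35 tilt [0.0004 0.0009] shift [-0.0647 -0.001   0.0012] az 0.0
fx mm [64.7 -1. ] F fix [-0.5  0.6 -3.5] Mz -0.05 gap 0.010078625493170002
[[ 85 128 126 117  64  48  85  77  78  80  79  76  84 127 120 120]
 [ 81  81  78  79  76  65  77  77  80  80  78  74  85 127 121 120]
 [ 42  69  85  72  86 125  63  77  79  78  77  78  86 128 121 119]
 [148 130  68  74  75  75  78  75  77  79  80  76  85 128 122 120]
 [149 149 147 120  91  85 131 166 156  41  81  79  79  74  84 126]]
```

It backs off only 0.6 mm for 3.5 mm commanded and then stops, so the pawl holds it. Setting it down, opening and rising.

```bash
python3 -m crank '[[[0.0005,0,0.0006,0,0,0,0],[0.001,0,0.001,0,0,0,0],[0.001,0,0.001,0,0,0,0],[0.001,0,0.001,0,0,0,0.01],[0.001,0,0.001,0,0,0,0.016],[0.001,0,0.001,0,0,0,0.025],[0.001,0,0.001,0,0,0,0.035],[0.001,0,0.001,0,0,0,0.035],[0.001,0,0.001,0,0,0,0.035],[0.001,0,-0.02,0,0,0,0.035],[0.001,0,-0.05,0,0,0,0.035],[0.001,0,-0.09,0,0,0,0.035],[0.001,0,-0.12,0,0,0,0.035]]]';python3 -c "
from h import *
rep()"
```

```text
time_s: 17.63
tool_pos: [0.6325, 0.0293, 0.1601]
tcp_rot: [0.981, 0.194, 0.001, 0.0]
wrist_force: [0.7, -1.0, 0.6]
finger_gap: 0.0348
tcp [0.6325 0.0293 0.1601] yaw 22.35 tilt [0.002  0.0003] shift [-0.0663 -0.0016  0.124 ] az 0.0
fx mm [66.1 -1.5] F fix [ 0.3 -1.2  0.6] Mz -0.05 gap 0.03481996391240984
```

```bash
python3 -m crank '[[[-0.01,0.04,-0.03,0,0,0,0.035],[-0.02,0.08,-0.04,0,0,0,0.035],[-0.03,0.12,-0.05,0,0,0,0.035],[-0.03,0.16,-0.05,0,0,0,0.035],[-0.03,0.20,-0.05,0,0,0,0.035],[-0.03,0.24,-0.05,0,0,0,0.035],[-0.03,0.28,-0.05,0,0,0,0.035],[-0.03,0.30,-0.05,0,0,0,0.035],[-0.03,0.30,-0.05,0,0,0,0.035]]]';python3 - <<'E'
from h import *
t=pic("top","t8");a=t[90:235,220:340];b=pic("side","s8")[140:210,200:330]
o=np.zeros((580,800,3),np.uint8);o[:,:480]=cv2.resize(a,(480,580),interpolation=2);o[:172,480:]=cv2.resize(b,(320,172),interpolation=2);cv2.imwrite("pics/c8.png",o)
h=cv2.cvtColor(t,40);m=np.zeros(t.shape[:2],np.uint8);m[105:180,245:310]=cv2.inRange(h,(50,60,20),(95,255,255))[105:180,245:310]
q=cv2.minAreaRect(cv2.findNonZero(m));B=ray("top",cv2.boxPoints(q),.026);print(q,[ (fx(p)*1e3).round(1) for p in B],(fx(B.mean(0))*1e3).round(1))
E
```

```text
time_s: 18.38
tool_pos: [0.7178, -0.2689, 0.2055]
tcp_rot: [0.982, 0.189, -0.001, 0.002]
wrist_force: [-0.6, -0.6, 0.1]
finger_gap: 0.0349
((279.3448486328125, 144.36207580566406), (18.383838653564453, 12.255891799926758), 68.19859313964844) [array([89.2, 16. ]), array([ 89.3, -17.6]), array([ 38.5, -16.6]), array([38.5, 16.8])] [63.9 -0.4]
```

View pics/c8.png

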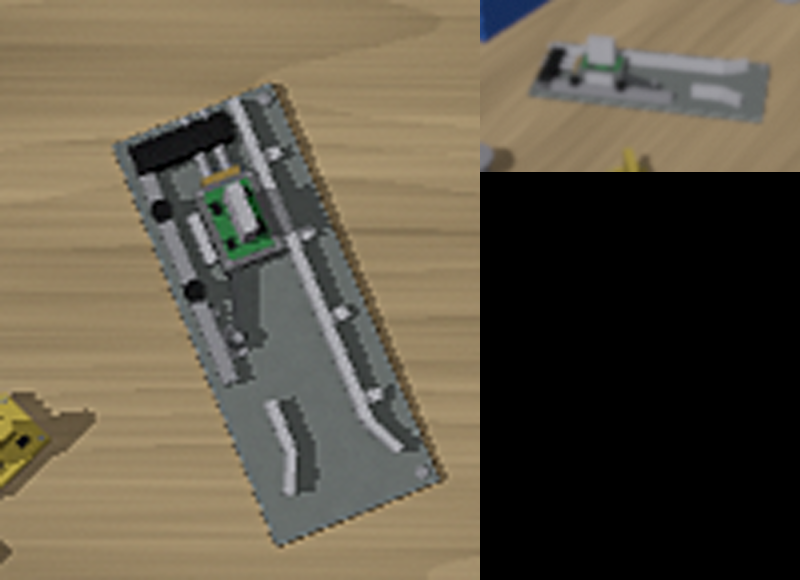

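The picture shows the carrier seated against the brass head (crop 240,220), at fixture x≈64 and y≈-0.4 mm and in line. The pawl is shut behind its tail at (245,270), and the gripper is clear. Handing in.

```bash
python3 -c "
from station import r
print(r.finish_job())"
```

```text
the job is handed in; nothing more can be done
None
```

The carrier is in the fixture, latched behind the shut pawl and against the contact head, and I handed the job in at about 18.5 s. No verdict was reported.

- **How it went:** I gripped the carrier by its fin, set it on the open end and slid it in. The pawl touched at about x = -26 mm, so d is about 34 mm. The contact head met the nose at about 62.5 mm. The click came at a tool reading of about 67 mm, with at most about 10 N of push.
- **Latch check:** Around the pawl, the pictures before and after the click match. When I commanded 3.5 mm backwards, the carrier moved only 0.6 mm and stopped. It rose about 1 mm during this, so I set it down again before letting go.
- **Final picture:** The carrier is at fixture x ≈ 64 mm and y ≈ -0.4 mm, and less than about 2° out of line. The gripper is clear.

**Disagreement:** The tool read about 2 mm further in than the camera, which could be grip offset and arm flex. Both readings are well inside the 25 to 78 mm limit. I did not measure the other bench items again at the end.

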